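# Fold open the bifold guard of the dial comparator

### The arm

A 6-joint arm with a two-finger parallel gripper is mounted at the origin on the work surface. World frame = base frame: x ahead of the robot, y to its left, z up, the work surface at z = 0. Lengths are in m, angles in degrees, forces in N, time in s.
With the tool pointing down it reaches from about 0.375 to 0.9 m from the base axis. Payload 3.1 kg.
Tool frame: the origin (TCP) lies midway between the tips of the shut fingers; the grasp point (between the pads) lies 19 mm behind it; z points along the fingers, y is the line along which they close (so a half turn about z gives the same grasp; the last joint's range is limited). The gripper opens to 87 mm and grips with 3 to 60 N. Pads are 19 mm wide; open, the fingers measure 117 mm over their backs; the gripper's body (75 mm by 190 mm) begins 51 mm behind the grasp point.
Start: joints at [-75.029, 30.224, 82.088, -0, 67.689, -10.227], TCP at [0.266, -0.565, 0.223] pointing down, gripper open.
Joint ranges: [-176.69, 176.69], [-43.24, 126.21], [12.49, 139.97], [-82, 262], [0, 151.66], [-163.58, 163.58]. Speed limits (degrees/s): [159.86, 159.86, 180, 180, 180, 180].

### API

Orientations are given as a 3x3 rotation matrix whose columns are the frame's x, y, z axes.
In Python, from rig import bot, viewer, job gives the robot as it stands (bot), with the cameras (viewer) and the job (job).
- The arm moves only by the shell command python3 steer.py 'ROWS'. ROWS is a JSON object whose key "increments" holds a list of rows, 1 to 20 of them, each of 7 numbers: dx, dy, dz in normalised numbers (1 is 0.8 m), then a rotation vector rx, ry, rz in normalised numbers (1 is 45 degrees), then the opening from 0.0 (shut) to 1.0 (fully open); each row is the pose to reach, as a shift and turn from the pose commanded when the command began, along the tool's axes at that moment; what a row does not reach only later rows make up. A row lasts 1/10 s, in which the tool goes at most 0.05 m and 8.59 degrees, less where a joint would pass 70% of its speed; a pose out of reach is approached as far as the arm can. The fingers move at their own pace and stop on an object; the grip force is fixed at half the most. Time passes only in rows, so rows that do not move let the fingers close. It prints the time, the measured TCP pose, the force, the opening and the grip force at its end. No shift or turn number may pass 1 either way. Input that does not fit is refused with a message, and nothing moves.
- bot.read_state(): the state, without advancing time (a new reading comes with each control period).
- viewer.capture(name): name is "scene" or "top" or "wrist"; returns a dict with "color" (400x640x3 uint8, red, green, blue), "K" (3x3 intrinsics, pixels), "view" (4x4, takes a point from world to camera coordinates); the wrist camera has in their place "mount" (4x4, takes a point from camera to tool coordinates, whose origin is the TCP and whose axes are the flange's). Camera axes: x right, y up, looking along -z (the intrinsics and any distortion apply to the point x, -y, -z); pixel columns grow to the right and rows downward; lengths in m; the calibration is good to about 2 mm. A picture is of the moment at which its call begins: read the wrist's pose just before it. There is no depth.
- job.hand_in(): hands the job in; it is judged then, once.
The state is a dict: "time_s": time; "joint_positions": joint angles; "qvel": joint speeds; "tau": joint torques, N m; "position": TCP position; "tcp_rot": TCP orientation; "force": force on the tool from outside, world axes, zero at the start; "moment": the same for the moment, N m; "opening": opening from 0.0 (shut) to 1.0 (fully open); "grasp_force": force on a finger pad.
Only numpy, scipy, OpenCV 4.12 (cv2) and the standard library are available. Lean on these libraries where they do the work, as an engineer would, in place of code of your own. Each camera call takes 0.05 s, during which the arm holds its last target. There are 200 camera calls.

### The job

The bifold guard in front of the dial comparator has been left half closed. Push its pull post along the track so that the two panels fold fully flat against each other at the hinge end, giving free access to the gauge. Leave the other bifold guard, at the indexing spindle beside it, as it stands.

Things in the scene. Friction and masses are not known exactly. Their poses are not given: they have to be found in the camera images.
- gauge_guard (a joint): fold of the comparator's guard (rad): 0 = both panels in line along the track, front closed; 1.54 = end stop, panels flat together, square to the track, sticking out towards the robot. Angle between panels = pi - 2 x value. Panels: aluminium sheet, 85 mm long, 5 thick, 20 to 120 mm above the table, folding towards the robot. Friction (about 1 N at the post) holds them. Starts at 0.45 to 0.85.
- gauge_guard_pull (a point): top centre of the pull post, 145 mm above the table: upright steel rod, 14 mm dia, 105 long, on the robot side of the leading panel near its free end, which rides in the track. Pushed towards the pivot it moves nearly straight along the track, 10 to 14 mm to the robot's side of the track line, and both panels fold. Its pushing side, away from the pivot, has 60 mm clear. Axes turn with the panel.
- gauge_guard_pivot (a point): fixed pin at the left end of the track, on the station's base plate (220 x 240 mm), 12 mm above the table; the other panel is hinged here. Axes of the station: y along the track to the left, x away from the robot, z up; the track runs from here in -y. At the end stop the post's axis is 15 mm from here along -y and 10 along -x. The dial comparator, 205 mm high, starts 80 mm behind the track (+x).
- index_guard_pull (a point): top centre of the pull post, 145 mm above the table, of the other guard: same sizes but mirrored (hinged at its right end), on the station of the green indexing spindle with an upright steel disc. Not to be moved. The two stations stand side by side, either one on the left.

How it is judged:
By the outcome, as a careful person would: the job done as asked, in the order asked, and still so for the second after the job is handed in, with the robot touching nothing.
It also fails if it takes over 32 s, if anything falls off the work surface, if the arm or the gripper's body presses on something with over 40 N, if the wrist force passes 120 N, or if a joint passes its speed limit or range.

## Working session

There is one attempt and no reset: what is moved stays moved. The work goes in short steps, Python scripts to look and compute and a shell command to move; the robot and the scene stay as the last step left them, time stands still between calls to the robot, and variables do not carry over. Pictures are saved under pics/ and viewed, at most 10 in all, crops included, and the job is handed in when it is done.

```bash
mkdir -p pics; ls; python3 - <<'E'
from rig import bot, viewer, job
import cv2,pickle
s=bot.read_state();print(s)
d={}
for n in("scene","top"):
    c=viewer.capture(n);d[n]=c;cv2.imwrite(f"pics/{n}1.png",c["color"][:,:,::-1]);print(n,c["K"],c["view"],[k for k in c])
pickle.dump(d,open("cams.pkl","wb"))
E
```

```text
pics
rig.py
steer.py
{'time_s': 0.0, 'joint_positions': array([-7.50284376e+01,  3.02778031e+01,  8.21571388e+01, -1.88806188e-03,
        6.76884646e+01, -1.02261054e+01]), 'qvel': array([ 0.15037774,  0.02836868,  0.01256658,  0.07084314, -0.01784444,
        0.02972573]), 'tau': array([-3.10365449e-04, -4.40039563e+01, -1.76591080e+01,  6.35489845e-02,
        5.82904718e-02, -1.60587906e-04]), 'position': array([ 0.26592536, -0.56478997,  0.22157992]), 'tcp_rot': array([[ 9.04839146e-01,  4.25753187e-01, -5.85875292e-04],
       [ 4.25753444e-01, -9.04836841e-01,  2.07285857e-03],
       [ 3.52404595e-04, -2.12504200e-03, -9.99997680e-01]]), 'force': array([0.11399887, 0.63714355, 0.17535883]), 'moment': array([-0.03149582, -0.01224074,  0.0243487 ]), 'grasp_force': 0.0, 'opening': 0.996646896720625}
scene [[406.53899459   0.         310.28594456]
 [  0.         406.53899459 202.78155117]
 [  0.           0.           1.        ]] [[-0.82253873  0.5686831  -0.00543733  0.41475539]
 [-0.31363685 -0.44562491  0.83848099  0.05182706]
 [ 0.47440696  0.69138844  0.54490372 -1.14533877]
 [ 0.          0.          0.          1.        ]] ['color', 'K', 'view']
top [[417.7546232    0.         321.32889429]
 [  0.         417.7546232  202.98478594]
 [  0.           0.           1.        ]] [[ 2.74057072e-02 -9.99621327e-01  2.47568949e-03 -1.59683299e-02]
 [ 9.97463489e-01  2.75091367e-02  6.56493444e-02 -5.32998391e-01]
 [-6.56925889e-02  6.70243166e-04  9.97839684e-01 -8.90350770e-01]
 [ 0.00000000e+00  0.00000000e+00  0.00000000e+00  1.00000000e+00]] ['color', 'K', 'view']
```

View pics/scene1.png

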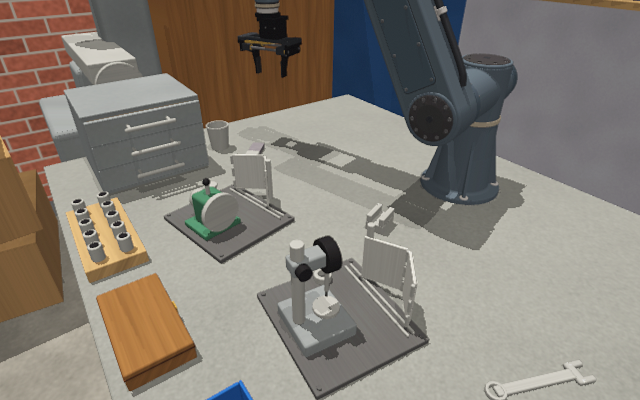

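View pics/top1.png

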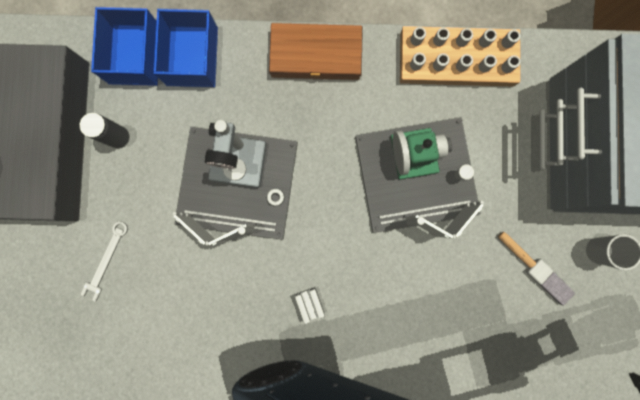

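The top view shows the comparator station on the left (plate about 180–297, 127–238) with its guard from (177,216) to (243,230). The spindle station is on the right. I'll enlarge the comparator guard.

```bash
python3 - <<'E'
import cv2
i=cv2.imread("pics/top1.png")
cv2.imwrite("pics/c1.png",cv2.resize(i[185:260,165:310],None,fx=5.5,fy=5.5,interpolation=cv2.INTER_CUBIC))
E
```

```text
(no output)
```

View pics/c1.png

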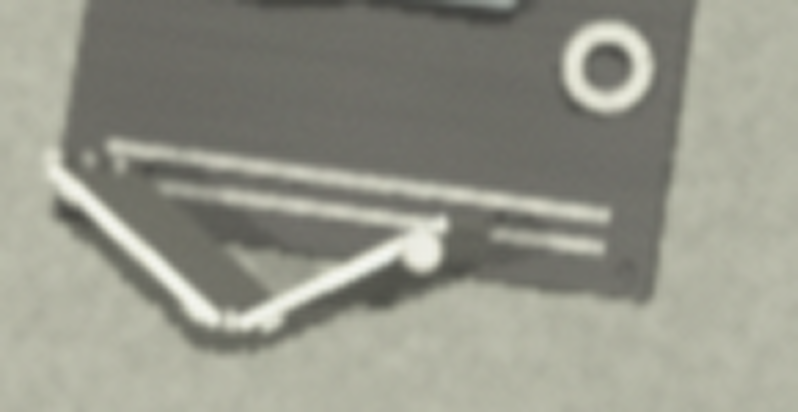

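The crop shows the post top at (423,247), the pivot-end panel edge at (52,158), the fold at (232,322), and rails (105,145)-(610,215) and (160,187)-(605,248).

```bash
cat > h.py <<'E'
import numpy as np,pickle
def ray(c,u,v,z):
    R=c["view"][:3,:3];t=c["view"][:3,3];K=c["K"]
    o=-R.T@t;d=R.T@np.array([(u-K[0,2])/K[0,0],-(v-K[1,2])/K[1,1],-1])
    return o+d*(z-o[2])/d[2]
E
python3 - <<'E'
from h import *
c=pickle.load(open("cams.pkl","rb"))["top"]
p=lambda a,b,z:ray(c,165+a/5.5-.4,185+b/5.5-.4,z)
P={}
for n,a,b,z in[("post",423,247,.145),("pivend",52,158,.12),("apex",232,322,.12),("free",445,222,.12),("r1a",105,145,.01),("r1b",610,215,.01),("r2a",160,187,.01),("r2b",605,248,.01),("pinrail",88,157,.012),("BLplate",60,150,.01),("BRplate",648,298,.01)]:
    P[n]=p(a,b,z);print(n,P[n].round(4))
d=P["r1a"]-P["r1b"];print("track yaw",np.degrees(np.arctan2(-d[0],d[1])))
d=P["r2a"]-P["r2b"];print("track yaw",np.degrees(np.arctan2(-d[0],d[1])))
d=P["pivend"]-P["free"];print("chord yaw",np.degrees(np.arctan2(-d[0],d[1])),np.linalg.norm(d))
E
```

```text
post [0.4714 0.1457 0.145 ]
pivend [0.4988 0.2813 0.12  ]
apex [0.4434 0.2158 0.12  ]
free [0.4802 0.1431 0.12  ]
r1a [0.508  0.2991 0.01  ]
r1b [0.4857 0.0975 0.01  ]
r2a [0.4919 0.2764 0.01  ]
r2b [0.4726 0.099  0.01  ]
pinrail [0.5029 0.3049 0.012 ]
BLplate [0.5055 0.3168 0.01  ]
BRplate [0.4533 0.0813 0.01  ]
track yaw -6.304814494748422
track yaw -6.213377531136735
chord yaw -7.651875496778459 0.13938711122128222
```

Measurements agree with the given sizes: post offset 12.9 mm from the track line, chord about 139 mm, track yaw −6.25°. I'll push with shut fingers, tips just above the panels, closing line along the track so the body clears the comparator. First I move above a point 45 mm beyond the post.

The manual's scale: shifts go in shares of 0.8 m and turns go in shares of 45 degrees. Converting my numbers, -0.517 m is -0.6463, 0.465 m is 0.5813, 31.5 degrees is 0.7.

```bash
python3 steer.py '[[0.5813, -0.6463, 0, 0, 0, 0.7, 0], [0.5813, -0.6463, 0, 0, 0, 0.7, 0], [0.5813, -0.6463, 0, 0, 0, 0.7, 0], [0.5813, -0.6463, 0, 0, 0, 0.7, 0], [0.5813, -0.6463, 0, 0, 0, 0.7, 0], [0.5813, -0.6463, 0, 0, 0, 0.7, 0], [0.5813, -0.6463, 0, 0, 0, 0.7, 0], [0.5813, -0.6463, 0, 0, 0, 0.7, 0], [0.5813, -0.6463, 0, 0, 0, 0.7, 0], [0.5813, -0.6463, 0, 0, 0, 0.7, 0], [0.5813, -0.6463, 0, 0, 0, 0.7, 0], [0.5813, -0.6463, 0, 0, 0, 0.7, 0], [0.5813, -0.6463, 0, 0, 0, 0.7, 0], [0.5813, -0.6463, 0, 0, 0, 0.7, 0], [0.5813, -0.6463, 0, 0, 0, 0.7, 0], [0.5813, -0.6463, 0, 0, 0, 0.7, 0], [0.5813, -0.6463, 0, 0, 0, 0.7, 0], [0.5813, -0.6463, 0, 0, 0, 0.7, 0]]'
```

```text
refused: ROWS must be an object with the rows under "increments". Nothing was moved.
```

Nothing moved. I misread the format; it is an object with the rows under "increments". Resending.

```bash
python3 steer.py '{"increments": [[0.5813, -0.6463, 0, 0, 0, 0.7, 0], [0.5813, -0.6463, 0, 0, 0, 0.7, 0], [0.5813, -0.6463, 0, 0, 0, 0.7, 0], [0.5813, -0.6463, 0, 0, 0, 0.7, 0], [0.5813, -0.6463, 0, 0, 0, 0.7, 0], [0.5813, -0.6463, 0, 0, 0, 0.7, 0], [0.5813, -0.6463, 0, 0, 0, 0.7, 0], [0.5813, -0.6463, 0, 0, 0, 0.7, 0], [0.5813, -0.6463, 0, 0, 0, 0.7, 0], [0.5813, -0.6463, 0, 0, 0, 0.7, 0], [0.5813, -0.6463, 0, 0, 0, 0.7, 0], [0.5813, -0.6463, 0, 0, 0, 0.7, 0], [0.5813, -0.6463, 0, 0, 0, 0.7, 0], [0.5813, -0.6463, 0, 0, 0, 0.7, 0], [0.5813, -0.6463, 0, 0, 0, 0.7, 0], [0.5813, -0.6463, 0, 0, 0, 0.7, 0], [0.5813, -0.6463, 0, 0, 0, 0.7, 0], [0.5813, -0.6463, 0, 0, 0, 0.7, 0]]}'
python3 - <<'E'
from rig import bot, viewer, job
import cv2
print(bot.read_state()["tcp_rot"].round(3),bot.read_state()["force"])
c=viewer.capture("wrist");cv2.imwrite("pics/w1.png",c["color"][:,:,::-1]);print(c["K"],c["mount"])
E
```

```text
time_s: 1.9
position: [0.4663, 0.0989, 0.2224]
tcp_rot: [[0.994, -0.112, -0.001], [-0.112, -0.994, -0.0], [-0.001, 0.0, -1.0]]
force: [-0.2, -0.2, 0.1]
opening: 0.004
grasp_force: 0.0
[[ 0.994 -0.112 -0.001]
 [-0.112 -0.994 -0.   ]
 [-0.001  0.    -1.   ]] [-0.18206644 -0.17542612  0.1428271 ]
[[299.42058276   0.         327.00957529]
 [  0.         299.42058276 201.62758259]
 [  0.           0.           1.        ]] [[ 3.46771731e-04  9.69653763e-01  2.44482025e-01  6.70156010e-02]
 [ 9.99999904e-01 -2.70751080e-04 -3.44552504e-04 -1.29805472e-04]
 [-2.67902860e-04  2.44482121e-01 -9.69653763e-01 -1.61554070e-01]
 [ 0.00000000e+00  0.00000000e+00  0.00000000e+00  1.00000000e+00]]
```

View pics/w1.png

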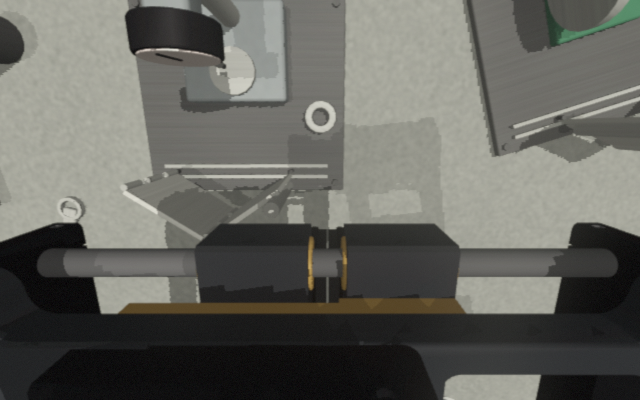

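The wrist view shows the post top at about (270,210), which is exactly where my measured position projects. Next I descend so the tips are just above panel height and push most of the way.

In the tool's units: -0.12 m is -0.15, 0.098 m is 0.1225.

```bash
python3 steer.py '{"increments": [[0.0013, 0, 0.0625, 0, 0, 0, 0], [0.0013, 0, 0.1225, 0, 0, 0, 0], [0.0013, 0, 0.1225, 0, 0, 0, 0], [0.0013, 0, 0.1225, 0, 0, 0, 0], [0.0013, -0.0125, 0.1225, 0, 0, 0, 0], [0.0013, -0.025, 0.1225, 0, 0, 0, 0], [0.0013, -0.0375, 0.1225, 0, 0, 0, 0], [0.0013, -0.05, 0.1225, 0, 0, 0, 0], [0.0013, -0.0625, 0.1225, 0, 0, 0, 0], [0.0013, -0.075, 0.1225, 0, 0, 0, 0], [0.0013, -0.0875, 0.1225, 0, 0, 0, 0], [0.0013, -0.1, 0.1225, 0, 0, 0, 0], [0.0013, -0.1125, 0.1225, 0, 0, 0, 0], [0.0013, -0.125, 0.1225, 0, 0, 0, 0], [0.0013, -0.1375, 0.1225, 0, 0, 0, 0], [0.0013, -0.15, 0.1225, 0, 0, 0, 0], [0.0013, -0.15, 0.1225, 0, 0, 0, 0]]}'
python3 - <<'E'
from rig import bot, viewer, job
import cv2
print(bot.read_state()["force"])
c=viewer.capture("top");i=c["color"][:,:,::-1];a=cv2.resize(i[160:280,130:310],None,fx=4.4,fy=4.4,interpolation=cv2.INTER_CUBIC);cv2.imwrite("pics/t2.png",a)
E
```

```text
time_s: 3.65
position: [0.4808, 0.2209, 0.1245]
tcp_rot: [[0.994, -0.109, -0.0], [-0.109, -0.994, 0.001], [-0.0, -0.001, -1.0]]
force: [-0.6, -0.9, -0.4]
opening: 0.008
grasp_force: 0.0
[-0.61079172 -0.88802303 -0.42364533]
```

View pics/t2.png

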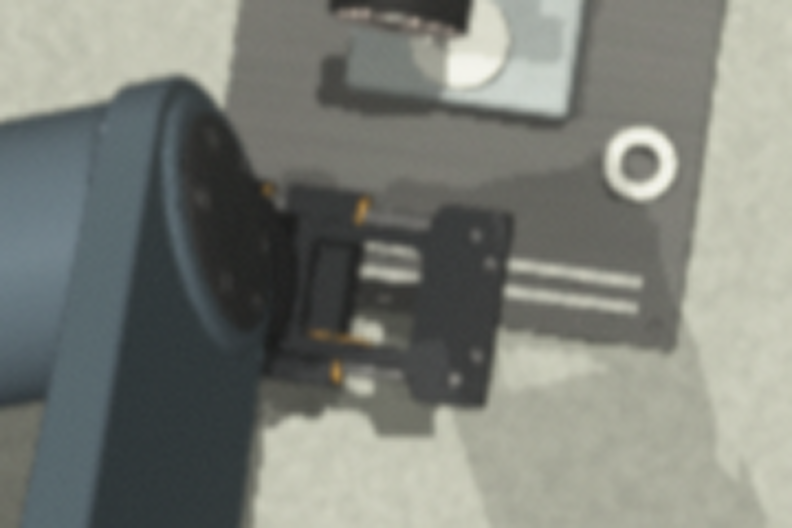

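The arm hides the guard in this view. The force of about 1 N along −y is consistent with sliding the post. I'll continue in small steps and watch for the end stop.

In the tool's units: -0.018 m is -0.0225, -0.016 m is -0.02.

```bash
python3 steer.py '{"increments": [[0.0013, -0.005, 0, 0, 0, 0, 0], [0.0013, -0.01, 0, 0, 0, 0, 0], [0.0013, -0.015, 0, 0, 0, 0, 0], [0.0013, -0.02, 0, 0, 0, 0, 0], [0.0013, -0.0225, 0, 0, 0, 0, 0], [0.0013, -0.0225, 0, 0, 0, 0, 0]]}'; python3 steer.py '{"increments": [[0, -0.0025, 0, 0, 0, 0, 0], [0, -0.005, 0, 0, 0, 0, 0], [0, -0.005, 0, 0, 0, 0, 0]]}'
```

```text
time_s: 4.3
position: [0.4841, 0.2376, 0.1246]
tcp_rot: [[0.994, -0.11, 0.0], [-0.11, -0.994, 0.0], [0.0, -0.0, -1.0]]
force: [-0.2, -0.9, 0.3]
opening: 0.004
grasp_force: 0.0
time_s: 4.6
position: [0.4844, 0.2415, 0.1246]
tcp_rot: [[0.994, -0.11, 0.0], [-0.11, -0.994, 0.0], [0.0, -0.0, -1.0]]
force: [-0.6, -0.3, 0.1]
opening: 0.003
grasp_force: 0.1
```

In the tool's units: -0.004 m is -0.005, -0.002 m is -0.0025.

```bash
for k in 1 2 3; do python3 steer.py '{"increments": [[0, -0.0025, 0, 0, 0, 0, 0], [0, -0.005, 0, 0, 0, 0, 0], [0, -0.005, 0, 0, 0, 0, 0]]}' | grep -E "pos|force:"; done
```

```text
position: [0.4848, 0.2455, 0.1246]
force: [-0.1, 0.3, 0.4]
grasp_force: 0.1
position: [0.4852, 0.2495, 0.1245]
force: [0.9, -0.9, -0.5]
grasp_force: 0.1
position: [0.4854, 0.2518, 0.1245]
force: [0.7, -5.9, 1.0]
grasp_force: 2.8
```

```bash
python3 - <<'E'
from rig import bot, viewer, job
import cv2
print(bot.read_state()["force"],bot.read_state()["position"])
c=viewer.capture("scene");i=c["color"][:,:,::-1];cv2.imwrite("pics/s3.png",cv2.resize(i[180:390,250:450],None,fx=2.8,fy=2.8,interpolation=cv2.INTER_CUBIC))
E
```

```text
[ 0.67242706 -5.88367052  1.02272068] [0.48544926 0.25182607 0.12453291]
```

View pics/s3.png

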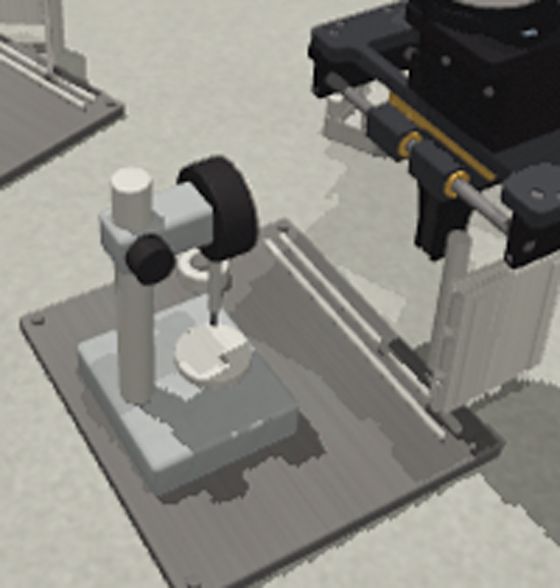

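The panels are flat together, square to the track, with the post at its hinge end (450,240–400 in the crop). The force rose to 6 N and motion stalled, so this is the end stop. I'll give it a slightly firmer press, then back off, lift and check.

In the tool's units: -0.003 m is -0.0038, -0.002 m is -0.0025.

```bash
python3 steer.py '{"increments": [[0, -0.0025, 0, 0, 0, 0, 0], [0, -0.0038, 0, 0, 0, 0, 0], [0, -0.0038, 0, 0, 0, 0, 0]]}' | grep -E "pos|force:"; python3 steer.py '{"increments": [[0, 0.0125, 0, 0, 0, 0, 0], [0, 0.05, 0, 0, 0, 0, 0], [0, 0.05, -0.0625, 0, 0, 0, 0], [0, 0.05, -0.125, 0, 0, 0, 0], [-0.0375, 0.1125, -0.125, 0, 0, 0, 0], [-0.05, 0.175, -0.125, 0, 0, 0, 0], [-0.05, 0.2375, -0.125, 0, 0, 0, 0], [-0.05, 0.3, -0.125, 0, 0, 0, 0], [-0.075, 0.3625, -0.125, 0, 0, 0, 0], [-0.075, 0.425, -0.125, 0, 0, 0, 0], [-0.075, 0.425, -0.125, 0, 0, 0, 0], [-0.075, 0.425, -0.125, 0, 0, 0, 0]]}'
python3 - <<'E'
from rig import bot, viewer, job
import cv2
i=viewer.capture("top")["color"][:,:,::-1];cv2.imwrite("pics/t4.png",cv2.resize(i[100:290,130:510],None,fx=2.1,fy=2.1,interpolation=cv2.INTER_CUBIC))
E
```

```text
position: [0.4855, 0.2522, 0.1245]
force: [1.7, -13.3, 3.7]
grasp_force: 6.7
time_s: 7.05
position: [0.3892, -0.0766, 0.2247]
tcp_rot: [[0.993, -0.115, 0.001], [-0.115, -0.993, 0.0], [0.001, -0.001, -1.0]]
force: [-0.1, 0.9, -0.2]
opening: 0.008
grasp_force: 0.0
```

View pics/t4.png

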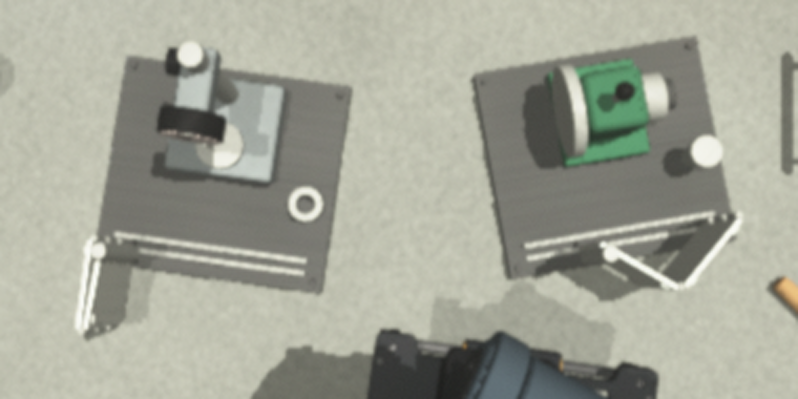

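The comparator's panels lie flat together at (80–98, 240–330), with the post at the hinge end. The spindle's guard stands as before, and the robot is clear of everything.

```bash
python3 -c "
from h import *
c=pickle.load(open('cams.pkl','rb'))['top'];print(ray(c,130+98/2.1-.3,100+250/2.1-.3,.145),'expected .4875 .2652')
from rig import bot, viewer, job
print(job.hand_in())"
```

```text
[0.48801505 0.26767658 0.145     ] expected .4875 .2652
the job is handed in; nothing more can be done
None
```

The comparator's guard is folded flat against its end stop (post within 3 mm of its expected position there), the spindle's guard was not touched, and the job was handed in at about 7 s.

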